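Burnish the curved edge of a bamboo board

ROBOT

A 6-joint arm with a two-finger parallel gripper is mounted at the origin on a cart in front of the work surface, level with it; the furniture and walls round the work are solid. World frame = base frame: x ahead of the robot, y to its left, z up, the work surface at z = 0. Lengths are in m, angles in degrees, forces in N, time in s.
With the tool pointing down it reaches from about 0.4 to 0.825 m from the base axis. Payload 7 kg.
Tool frame: the origin (TCP) lies at the very end of the fingers, on their centre line; the grasp point (between the pads) lies 19 mm behind it; x points along the fingers, z is the direction in which the jaws open and shut, and the axes are right-handed (so a half turn about x gives the same grasp; the last joint's range is limited). The gripper opens to 88 mm and grips with 3 to 60 N. Pads are 19 mm wide; open, the fingers measure 130 mm over their backs; the gripper's body (78 mm by 193 mm) begins 47 mm behind the grasp point.
Start: joints at [87.038, 20.546, 0.682, 0, -70.136, -16.507], TCP at [0.225, 0.636, 0.227] pointing down, gripper open.
Joint ranges: [-176.03, 176.03], [-82.01, 121.73], [-58.28, 71.71], [-173.87, 95.51], [-174.79, -0.11], [-173.66, 173.66]. Speed limits (degrees/s): [136.94, 136.94, 172.46, 180, 180, 180].

INTERFACE

Orientations are given as [roll, pitch, yaw] about the fixed x, y, z axes, in that order (R = Rz(yaw) Ry(pitch) Rx(roll)).
In Python, from plant import * gives the robot as it stands.
- The arm moves only by the tool arm_command, never from a script. Its argument "commands" is one flat list of numbers, 5 for each row, row after row: the shift along the tool's x, y, z in mm, then the turn about the tool's x in degrees, then the opening in per cent of the stroke, from 0 (shut) to 100 (fully open). A call has 1 to 5 rows; each row shifts and turns the pose as measured when the row begins, along the tool's axes as they then stand; what a row does not reach is not made up. A row lasts 1/8 s, in which the tool goes at most 62.5 mm and 10.7 degrees, less where a joint would pass 70% of its speed; a pose out of reach is approached as far as the arm can. A call is refused whole if a number of a shift passes 62.5 or a number of a turn 10.7, either way. A call with a gripper value outside its range is refused whole. The fingers move at their own pace and stop on an object; the grip force is fixed at half the most. Time passes only in rows, so rows that do not move let the fingers close. It gives the time, the measured TCP pose, the force and the opening at its end, in the units of the state.
- get_obs(): the state, without advancing time (a new reading comes with each control period).
- snapshot(name): name is "scene" or "top" or "wrist"; returns a dict with "frame" (420x560x3 uint8, blue, green, red), "fov_y" (degrees; the focal length in pixels is half the picture's height over the tangent of half this angle, whatever the lens; pixels are square), "cx", "cy" (the principal point, pixels), "world_to_cam" (4x4, takes a point from world to camera coordinates). Camera axes: x right, y up, looking along -z (the intrinsics and any distortion apply to the point x, -y, -z); pixel columns grow to the right and rows downward; lengths in m; the calibration is good to about 2 mm. A picture is of the moment at which its call begins. There is no depth.
- close_job(): hands the job in, once; it reports no verdict.
The state is a dict: "clock": time; "joint_pos": joint angles; "qvel": joint speeds; "tau": joint torques, N m; "tool_pos": TCP position; "orientation": TCP orientation; "force": force on the tool from outside, world axes, zero at the start; "moment": the same for the moment, N m; "opening": finger opening in m.
Only numpy, scipy, OpenCV 4.12 (cv2) and the standard library are available. Lean on these libraries where they do the work, as an engineer would, in place of code of your own. Each camera call takes 0.05 s, during which the arm holds its last target. There are 200 camera calls.

TASK

Take the burnishing rod out of its stand and, keeping it upright, smooth the curved front edge of the clamped bamboo board: set the bare steel against the straight bit at the left end of the edge (as seen from the robot) and draw it through the hollow to the straight bit at the right end in one unbroken stroke, never leaving the edge, with a light steady pressure of about 8 newtons and never more than 15. Then stand the rod back in its hole, fully down and released, and leave everything else where it is.

Things in the scene. Friction and masses are not known exactly. Their poses are not given: they have to be found in the camera images.
- clamp: Low aluminium clamp fixed to the worktop, carrying a level bamboo board, 200 (y) x 100 (x) x 16 mm, underside 32 and top 48 mm above the worktop. Origin: at worktop height below the middle of the nominal front edge line; x points into the board (away from the robot), y along the edge to the robot's left, z up. Below the board the metal begins 36 mm behind that line; on top a 10 mm strap begins 50 mm behind.
- edge_left (a point): Nominal middle of the straight bit at the left end of the front edge: clamp x = 0, y = 90, z = 40 mm. From above the edge runs: straight (x = 0) from y = 100 to 80; convex arc, radius 65, to y = 40 (x = 13.8); then the hollow, a concave arc of radius 65. All joins are tangent, steepest 38 degrees to the y axis. The edge is rounded over its thickness, foremost at z = 40.
- edge_hollow (a point): Nominal deepest point of the hollow: clamp x = 27.6, y = 0, z = 40 mm. The hollow, radius 65 mm, runs from y = 40 to y = -40. The board rides on a spring: it gives way along its own x, about 1 mm per 2.2 N, for at most 14 mm (then a hard stop), and comes back.
- edge_right (a point): Nominal middle of the straight bit at the right end of the front edge: clamp x = 0, y = -90, z = 40 mm. Mirror image of the left: convex arc, radius 65 mm, from y = -40 (x = 13.8) to y = -80 (x = 0), then straight to y = -100.
- board_pivot (a point): Point on the board's top, nominally at clamp x = 60, y = 0, z = 48 mm. The board was clamped by hand: its real edge lies up to 10 mm before or behind the nominal one (along x) and is turned up to 0.12 rad either way about this point. All points given here are fixed to the clamp and show the nominal place, not the real one: that must be felt (or seen).
- rod_grip (a point): Centre of the handle of the burnishing rod, half-way up the handle: a square dark wooden handle 22 x 22 mm and 60 mm tall (x and y are square to its faces, z up along the rod), with a bare steel pin 12 mm in diameter and 45 mm long below it. 0.12 kg.  It starts standing in the stand, the handle's underside resting on the stand's top, so that this point is 85 mm above the worktop.
- rod_tip (a point): Lower end of the rod's steel pin, on its axis, 75 mm below rod_grip.
- stand_hole0 (a point): Centre of the mouth of the upright round hole in the top of the stand: a fixed wooden block 60 x 60 x 55 mm on the worktop; the hole is 17 mm in diameter with a small chamfer and 50 mm deep, and the mouth is 55 mm above the worktop. With the rod fully down the handle rests on the block's top and rod_tip is 45 mm below this point.
- teaspoon: Bystander: steel teaspoon lying flat, 130 x 26 x 11 mm, origin at the middle of its underside. To be left alone.
- matchbox: Bystander: closed matchbox lying flat in front of the sink, 36 x 56 x 16 mm, origin at the middle of its underside. To be left alone.
- scourer: Bystander: ball of steel wool, 51 x 50 x 30 mm, origin at the middle of its underside. To be left alone.
- timer: Bystander: round kitchen timer in front of the sink, 66 x 66 x 46 mm, origin at the middle of its underside. To be left alone.
- fork: Bystander: steel fork lying flat, 193 x 26 x 15 mm, origin at the middle of its underside. To be left alone.

How it is judged:
By the outcome, as a careful person would: the job done as asked, in the order asked, and still so for the second after the job is handed in, with the robot touching nothing.
It also fails if it takes over 72 s, if anything falls off the work surface, if the arm or the gripper's body presses on something with over 40 N, if the wrist force passes 120 N, or if a joint passes its speed limit or range.

## Working session

There is one attempt and no reset: what is moved stays moved. The work goes in short steps, Python scripts to look and compute and a tool call to move; the robot and the scene stay as the last step left them, time stands still between calls to the robot, and variables do not carry over. Pictures are saved under pics/ and viewed, about 8 in all and at most 12, crops included, and the job is handed in when it is done.

Besides the shell and the picture viewer there is one more tool, called after "Call:" in YAML: its name, and indented under it one key for each argument. arm_command: Moves the arm, as the interface text tells. Its arguments: {"type":"object","properties":{"commands":{"type":"array"}},"required":["commands"]}

```bash
ls; mkdir -p pics; cat > h.py <<'E'
from plant import *
import numpy as np, cv2
from scipy.spatial.transform import Rotation as R
def snap(n,f=None):
    s=snapshot(n)
    if f: cv2.imwrite('pics/'+f,s['frame'])
    return s
def K(s):
    f=s['frame'].shape[0]/2/np.tan(np.radians(s['fov_y']/2)); return f
def ray(s,u,v,z):
    f=K(s); T=np.array(s['world_to_cam']); d=np.array([(u-s['cx'])/f,-(v-s['cy'])/f,-1]); Ri=T[:3,:3].T
    c=-Ri@T[:3,3]; w=Ri@d; return c+w*(z-c[2])/w[2]
def proj(s,p):
    T=np.array(s['world_to_cam']); q=T[:3,:3]@np.array(p)+T[:3,3]; f=K(s)
    return np.array([s['cx']-f*q[0]/q[2], s['cy']+f*q[1]/q[2]])
E
python3 - <<'E'
from h import *
o=get_obs();print(o)
for n in('scene','top'):
    s=snap(n,n+'.png');print({k:v for k,v in s.items() if k!='frame'})
E
```

```text
pics
{'clock': 0.0, 'joint_pos': array([ 8.70372179e+01,  2.05922512e+01,  6.34344757e-01, -2.22467558e-02,
       -7.01353688e+01, -1.65071179e+01]), 'qvel': array([-0.03659832,  0.13592043,  0.07637022, -0.0896204 ,  0.0684015 ,
        0.02828935]), 'tau': array([ 7.02877533e-04, -5.82715344e+01,  2.93062645e+01,  6.99704692e+00,
        6.97860582e-03, -1.33429407e-04]), 'tool_pos': array([0.22483235, 0.63593788, 0.22561112]), 'orientation': array([   3.87148907,   89.90440823, -105.60598746]), 'force': array([-0.31834336,  0.99285489, -0.44165084]), 'moment': array([-0.00368338,  0.00540601,  0.05039114]), 'opening': 0.08749179085590317}
{'fov_y': 45.28420704468764, 'cx': 272.3912961686638, 'cy': 209.89738917169666, 'world_to_cam': array([[-0.2153722 , -0.97644947,  0.01269838, -0.0134632 ],
       [ 0.80850702, -0.17100688,  0.5630924 , -0.48487867],
       [-0.54765977,  0.13154117,  0.82629638, -1.07601163],
       [ 0.        ,  0.        ,  0.        ,  1.        ]])}
{'fov_y': 43.63697996870689, 'cx': 281.8057192803751, 'cy': 202.206061846823, 'world_to_cam': array([[-0.01308016, -0.9998385 ,  0.01232372, -0.12752172],
       [ 0.98326466, -0.01062162,  0.18187301, -0.55064214],
       [-0.18171274,  0.0144964 ,  0.9832448 , -1.55154107],
       [ 0.        ,  0.        ,  0.        ,  1.        ]])}
```

View pics/scene.png

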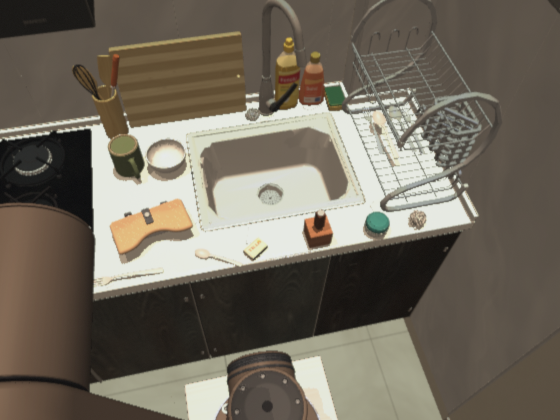

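View pics/top.png

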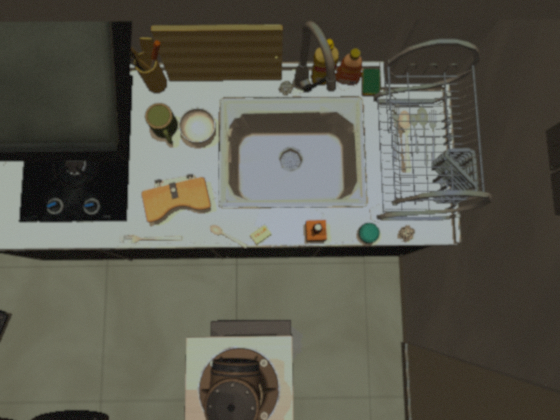

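The scene picture shows the board at about (150,225), the rod in its stand at (318,230). In the top view the board is at (177,200) with its hollow facing the robot, and the stand is at (316,231).

```bash
python3 - <<'E'
from h import *
s=snap('top')
f=s['frame']
for u,v,z in[(316,231,.055),(177,200,.048),(144,220,.048),(210,208,.048),(318,228,.115)]: print(u,v,ray(s,u,v,z).round(4))
a=cv2.resize(f[170:250,135:225],None,fx=4.4,fy=4.4,interpolation=cv2.INTER_CUBIC)
b=cv2.resize(f[200:260,285:345],None,fx=5.87,fy=5.87,interpolation=cv2.INTER_CUBIC)
cv2.imwrite('pics/c1.png',np.hstack([a,b]));print(a.shape,b.shape)
E
```

```text
316 231 [ 0.4588 -0.2362  0.055 ]
177 200 [0.56   0.1861 0.048 ]
144 220 [0.4993 0.2846 0.048 ]
210 208 [0.5341 0.0851 0.048 ]
318 228 [ 0.4599 -0.2374  0.115 ]
(352, 396, 3) (352, 352, 3)
```

View pics/c1.png

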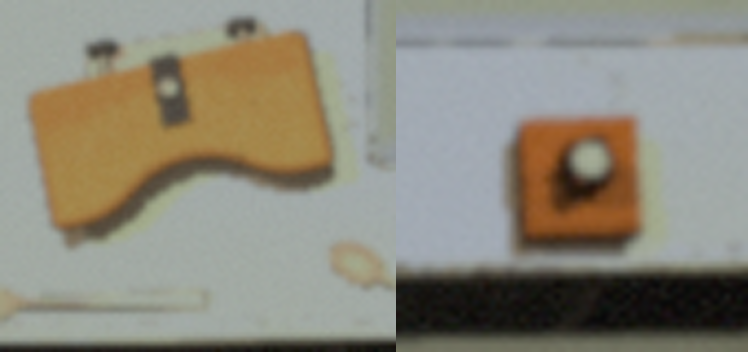

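The crop shows the board's front edge running from about (60,228) to (325,178), so it is turned about +10°. The light knob at (589,160) is the top of the rod, and the stand is nearly square to the world axes. Next I plan the move above the stand.

```bash
cat >> h.py <<'E'
def tool():
    o=get_obs(); r=R.from_euler('xyz',o['orientation'],degrees=True).as_matrix(); return o,r
def jawyaw(r): return np.degrees(np.arctan2(r[1,2],r[0,2]))
def status():
    o,r=tool(); print('t',round(o['clock'],2),'p',(o['tool_pos']*1e3).round(1),'jaw',jawyaw(r).round(1),'tilt',np.degrees(np.arccos(-r[2,0])).round(2),'F',o['force'].round(1),'op',round(o['opening']*1e3,1)); return o,r
def plan(tgt,jaw,n):
    "tgt mm; rows in tool axes, tool assumed down"
    o,r=tool(); p=o['tool_pos']*1e3; d=(np.array(tgt)-p)/n
    a=(jaw-jawyaw(r)+90)%180-90   # world yaw change; turn about tool x (down) is the negative
    for i in range(n):
        print((R.from_rotvec([0,0,np.radians(a*i/n)]).as_matrix()@r).T@d, -a/n)
E
python3 - <<'E'
from h import *
np.set_printoptions(precision=1,suppress=True)
o,r=status();print(r.round(2)); print('J6',o['joint_pos'])
plan([460,60,230],90,13)
E
```

```text
t 0.15 p [224.9 636.  225.8] jaw -109.5 tilt 0.07 F [-1.1 -0.  -0.4] op 87.6
[[-0.   0.9 -0.3]
 [-0.  -0.3 -0.9]
 [-1.   0.   0. ]]
J6 [ 87.   20.6   0.6  -0.  -70.1 -16.5]
[-0.3 31.8 35.7] -1.4981835668021186
[-0.3 30.9 36.6] -1.4981835668021186
[-0.3 29.9 37.4] -1.4981835668021186
[-0.3 28.9 38.1] -1.4981835668021186
[-0.3 27.9 38.9] -1.4981835668021186
[-0.3 26.9 39.6] -1.4981835668021186
[-0.3 25.8 40.3] -1.4981835668021186
[-0.3 24.8 40.9] -1.4981835668021186
[-0.3 23.7 41.6] -1.4981835668021186
[-0.3 22.6 42.2] -1.4981835668021186
[-0.3 21.5 42.8] -1.4981835668021186
[-0.3 20.4 43.3] -1.4981835668021186
[-0.3 19.2 43.8] -1.4981835668021186
```

Call:
arm_command:
  commands: [0, 32, 36, -1.5, 100, 0, 31, 37, -1.5, 100, 0, 30, 37, -1.5, 100, 0, 29, 38, -1.5, 100, 0, 28, 39, -1.5, 100]

```text
clock: 0.78
tool_pos: [0.3168, 0.4094, 0.2232]
orientation: [0.3, 89.7, -101.2]
force: [1.5, -0.3, 0.1]
opening: 0.0875
```

Call:
arm_command:
  commands: [0, 27, 40, -1.5, 100, 0, 26, 40, -1.5, 100, 0, 25, 41, -1.5, 100, 0, 24, 42, -1.5, 100, 0, 23, 42, -1.5, 100]

```text
clock: 1.4
tool_pos: [0.4118, 0.1802, 0.2245]
orientation: [-4.3, 89.7, -98.0]
force: [1.1, 0.3, -0.0]
opening: 0.0876
```

Call:
arm_command:
  commands: [0, 22, 43, -1.5, 100, 0, 20, 43, -1.5, 100, 0, 20, 44, -1.5, 100, 0, 0, 50, 0, 100, 0, 0, 50, 0, 100]

```text
clock: 2.02
tool_pos: [0.4721, -0.0599, 0.2255]
orientation: [-1.7, 89.8, -90.7]
force: [0.0, 0.3, 0.1]
opening: 0.088
```

```bash
python3 - <<'E'
from h import *
np.set_printoptions(precision=1,suppress=True)
o,r=status();plan([460,-237,200],90,5)
s=snap('wrist','w1.png');print(s['cx'],s['cy'],s['fov_y'],s['world_to_cam'].round(3))
E
```

```text
t 2.02 p [472.1 -59.9 225.5] jaw -89.0 tilt 0.23 F [0.  0.3 0.1] op 88.0
[ 5.2 -3.1 35.4] 0.20997201160221265
[ 5.2 -2.9 35.4] 0.20997201160221265
[ 5.2 -2.8 35.4] 0.20997201160221265
[ 5.2 -2.7 35.4] 0.20997201160221265
[ 5.2 -2.5 35.4] 0.20997201160221265
278.2530254317755 210.7144240199065 70.74933587023351 [[ 0.  -1.   0.  -0.1]
 [ 1.   0.  -0.3 -0.4]
 [ 0.3  0.   1.  -0.5]
 [ 0.   0.   0.   1. ]]
```

View pics/w1.png

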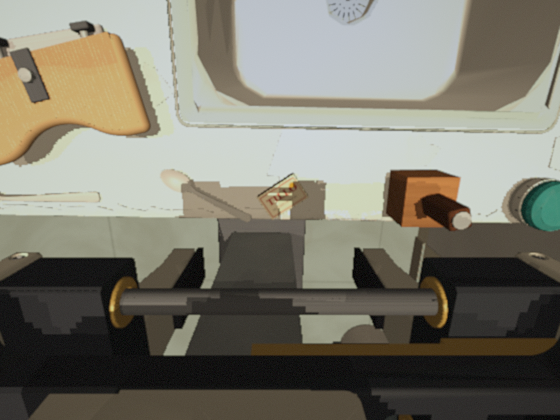

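The wrist view shows the stand at about (424,198), the rod's light top at (460,218), and the board's right half at top left.

Call:
arm_command:
  commands: [5, -3, 36, 0.2, 100, 5, -3, 36, 0.2, 100, 5, -3, 36, 0.2, 100, 5, -3, 35, 0.2, 100, 5, -3, 35, 0.2, 100]

```text
clock: 2.7
tool_pos: [0.4568, -0.2478, 0.2006]
orientation: [-6.5, 89.7, -96.6]
force: [0.5, -0.4, 0.5]
opening: 0.0878
```

```bash
python3 - <<'E'
from h import *
o,r=status()
s=snap('wrist','w2.png')
print(proj(s,[.46,-.237,.115]),proj(s,[.46,-.237,.055]))
E
```

```text
t 2.7 p [ 456.8 -247.8  200.6] jaw -90.1 tilt 0.27 F [ 0.5 -0.4  0.5] op 87.8
[265.30998064 212.90966009] [267.38835705 195.44476516]
```

View pics/w2.png

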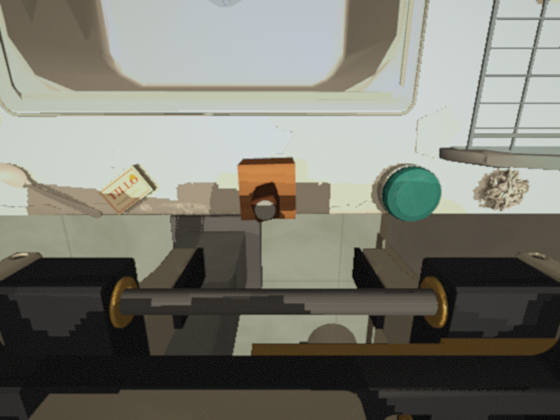

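```bash
python3 - <<'E'
from h import *
np.set_printoptions(precision=1,suppress=True)
s=snap('wrist');f=s['frame']
print(ray(s,265,210.5,.115)*1e3)
hsv=cv2.cvtColor(f,cv2.COLOR_BGR2HSV)
# stand top: bright orange
m=cv2.inRange(hsv,(5,150,110),(18,255,255)); m[:, :200]=0;m[:,330:]=0;m[:140]=0;m[230:]=0
c=max(cv2.findContours(m,0,2)[0],key=cv2.contourArea);print(cv2.minAreaRect(c))
for u,v in cv2.boxPoints(cv2.minAreaRect(c)): print(u,v,ray(s,u,v,.055)*1e3)
c=cv2.resize(f[150:230,225:310],None,fx=7,fy=7,interpolation=cv2.INTER_CUBIC);cv2.imwrite('pics/c2.png',c)
E
```

```text
[ 461.7 -239.3  115. ]
((263.9780578613281, 178.48959350585938), (32.23151779174805, 55.74769592285156), 88.75463104248047)
235.76053 162.98346 [ 493.7 -207.7   55. ]
291.4951 161.77182 [ 494.8 -264.7   55. ]
292.1956 193.99573 [ 460.9 -265.8   55. ]
236.46103 195.20737 [ 459.7 -206.9   55. ]
```

View pics/c2.png

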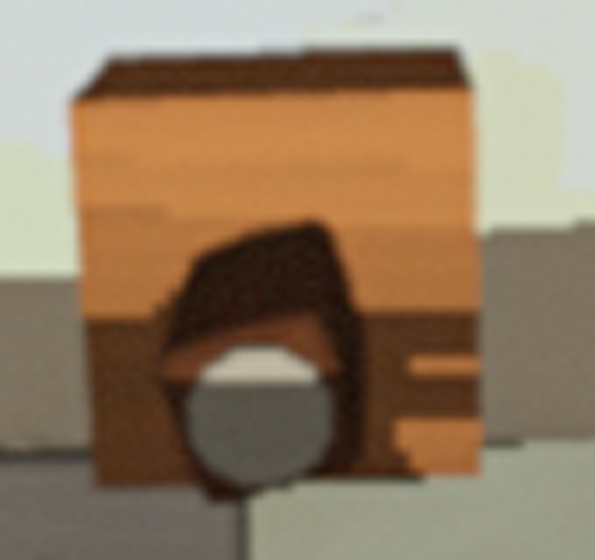

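The handle's top disc is at (262,210), which gives a rod axis of about (462,-237). Its faces are turned about +16° (seen from the handle edges in the crop), so I align the jaw with them.

```bash
python3 - <<'E'
from h import *
np.set_printoptions(precision=1,suppress=True)
s=snap('wrist');print(ray(s,262.4,209.7,.115)*1e3,ray(s,265,191.1,.055)*1e3)
plan([462,-237,130],106,3)
E
```

```text
[ 462.4 -235.7  115. ] [ 464.1 -235.7   55. ]
[23.4  1.9 -3.7] -5.4179250198222535
[23.4  2.2 -3.5] -5.4179250198222535
[23.4  2.5 -3.3] -5.4179250198222535
```

Call:
arm_command:
  commands: [23, 2, -4, -5.4, 100, 23, 2, -4, -5.4, 100, 23, 2, -4, -5.4, 100, 0, 0, 0, 0, 100]

```text
clock: 3.35
tool_pos: [0.4619, -0.2334, 0.1303]
orientation: [-17.9, 89.7, -91.4]
force: [0.0, -0.5, 0.7]
opening: 0.0873
```

```bash
python3 - <<'E'
from h import *
np.set_printoptions(precision=2,suppress=True)
status();plan([463,-236,58],106,4)
E
```

```text
t 3.35 p [ 461.9 -233.4  130.3] jaw -73.6 tilt 0.26 F [ 0.  -0.5  0.7] op 87.3
[18.08  0.1   0.62] 0.10526836271615991
[18.08  0.1   0.62] 0.10526836271615991
[18.08  0.1   0.62] 0.10526836271615991
[18.08  0.1   0.62] 0.10526836271615991
```

Call:
arm_command:
  commands: [18, 0, 0.6, 0, 100, 18, 0, 0.6, 0, 100, 18, 0, 0.6, 0, 100, 18, 0, 0.6, 0, 100, 0, 0, 0, 0, 0]

```text
clock: 3.98
tool_pos: [0.4675, -0.2351, 0.063]
orientation: [34.1, 89.4, -39.9]
force: [0.7, -0.5, 0.1]
opening: 0.0822
```

Call:
arm_command:
  commands: [0, 0, 0, 0, 0, 0, 0, 0, 0, 0, 0, 0, 0, 0, 0]

```text
clock: 4.35
tool_pos: [0.4696, -0.2351, 0.0661]
orientation: [42.7, 89.2, -31.4]
force: [-0.5, -0.5, 0.5]
opening: 0.053
```

Call:
arm_command:
  commands: [0, 0, 0, 0, 0, 0, 0, 0, 0, 0, 0, 0, 0, 0, 0]

```text
clock: 4.72
tool_pos: [0.4697, -0.2352, 0.0667]
orientation: [44.0, 89.1, -30.1]
force: [0.3, 0.9, -0.6]
opening: 0.0231
```

```bash
python3 - <<'E'
from h import *
status()
E
```

```text
t 4.72 p [ 469.7 -235.2   66.7] jaw -74.1 tilt 0.89 F [ 0.3  0.9 -0.6] op 23.1
```

```bash
python3 - <<'E'
from h import *
o,r=status();print(o['joint_pos'].round(2),o['qvel'].round(2),r.round(4))
s=snap('wrist','w3.png')
E
```

```text
t 4.72 p [ 469.7 -235.2   66.7] jaw -74.1 tilt 0.89 F [ 0.3  0.9 -0.6] op 23.1
[ -4.89  15.52 -30.75   0.55 -42.93 110.4 ] [-0.03 -0.05  0.   -0.06 -0.1   0.03] [[ 0.0134  0.9616  0.2741]
 [-0.0077  0.2742 -0.9616]
 [-0.9999  0.0108  0.0111]]
```

View pics/w3.png

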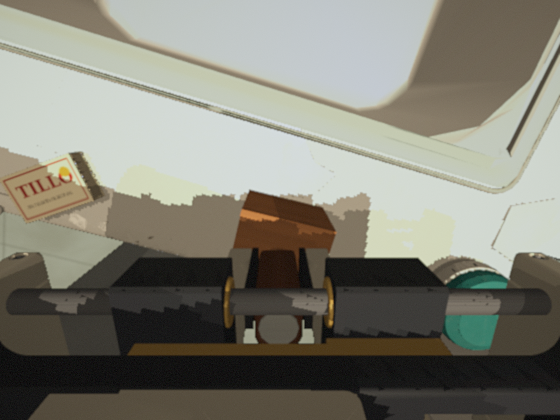

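The handle's disc is at (279,328), between the fingers, but the tool has drifted about 7 mm in +x. I open slightly and correct in small steps.

Call:
arm_command:
  commands: [0, 0, 0, 0, 42, 0, 0, 0, 0, 42]

```text
clock: 5.03
tool_pos: [0.4696, -0.2352, 0.0666]
orientation: [43.5, 89.1, -30.6]
force: [-0.1, 0.8, 0.7]
opening: 0.0344
```

Call:
arm_command:
  commands: [0, -3.5, -0.8, 0, 42, 0, -3.5, -0.8, 0, 42]

```text
clock: 5.28
tool_pos: [0.4621, -0.2356, 0.0663]
orientation: [43.1, 89.1, -31.0]
force: [-0.2, -0.3, -0.2]
opening: 0.0366
```

Call:
arm_command:
  commands: [4, 0, 0, 0, 42, 4, 0, 0, 0, 42]

```text
clock: 5.52
tool_pos: [0.462, -0.2357, 0.0582]
orientation: [44.1, 89.1, -30.0]
force: [-0.8, -0.1, 0.2]
opening: 0.0369
```

Call:
arm_command:
  commands: [0, 0, 0, 0, 42]

```text
clock: 5.65
tool_pos: [0.4617, -0.2356, 0.0577]
orientation: [43.1, 89.2, -31.0]
force: [0.5, 0.1, -0.3]
opening: 0.037
```

```bash
python3 - <<'E'
from h import *
o,r=status();print(o['joint_pos'].round(2),o['tau'].round(1))
E
```

```text
t 5.65 p [ 461.7 -235.6   57.7] jaw -74.1 tilt 0.85 F [ 0.5  0.1 -0.3] op 37.0
[ -5.03  15.71 -32.1    0.56 -41.43 110.52] [ -0.  -43.3  21.    4.9   0.2  -0. ]
```

Call:
arm_command:
  commands: [0, 0, 0, 0, 0, 0, 0, 0, 0, 0, 0, 0, 0, 0, 0, 0, 0, 0, 0, 0]

```text
clock: 6.15
tool_pos: [0.4619, -0.2357, 0.0576]
orientation: [42.7, 89.2, -31.4]
force: [0.2, -0.1, -1.0]
opening: 0.0219
```

```bash
python3 - <<'E'
from h import *
o,r=status()
E
```

```text
t 6.15 p [ 461.9 -235.7   57.6] jaw -74.1 tilt 0.84 F [ 0.2 -0.1 -1. ] op 21.9
```

Call:
arm_command:
  commands: [-8, 0, 0, 0, 0, -12, 0, 0, 0, 0, -14, 0, 0, 0, 0, -14, 0, 0, 0, 0, -14, 0, 0, 0, 0]

```text
clock: 6.78
tool_pos: [0.4607, -0.2351, 0.1238]
orientation: [41.9, 89.2, -32.2]
force: [0.0, -0.0, -1.3]
opening: 0.0218
```

Call:
arm_command:
  commands: [-14, 0, 0, 0, 0, -14, 0, 0, 0, 0, -8, 0, 0, 0, 0, 0, 0, 0, 0, 0]

```text
clock: 7.28
tool_pos: [0.4609, -0.2349, 0.1642]
orientation: [46.7, 89.0, -27.4]
force: [0.3, -1.4, -2.7]
opening: 0.0216
```

```bash
python3 - <<'E'
from h import *
np.set_printoptions(precision=1,suppress=True)
o,r=status();plan([440,190,150],100,11)
E
```

```text
t 7.28 p [ 460.9 -234.9  164.2] jaw -74.1 tilt 0.98 F [ 0.3 -1.4 -2.7] op 21.6
[  1.    8.7 -37.7] 0.5368196452219071
[  1.    8.4 -37.8] 0.5368196452219071
[  0.9   8.  -37.8] 0.5368196452219071
[  0.9   7.7 -37.9] 0.5368196452219071
[  0.9   7.3 -38. ] 0.5368196452219071
[  0.9   7.  -38. ] 0.5368196452219071
[  0.9   6.6 -38.1] 0.5368196452219071
[  0.9   6.3 -38.2] 0.5368196452219071
[  0.9   5.9 -38.2] 0.5368196452219071
[  0.9   5.5 -38.3] 0.5368196452219071
[  0.9   5.2 -38.3] 0.5368196452219071
```

Call:
arm_command:
  commands: [0, 9, -36, 0.5, 0, 0, 8, -38, 0.5, 0, 0, 8, -38, 0.5, 0, 0, 8, -38, 0.5, 0, 0, 7, -38, 0.5, 0]

```text
clock: 7.9
tool_pos: [0.4498, -0.0398, 0.1596]
orientation: [37.9, 89.2, -39.1]
force: [1.5, 0.3, -1.2]
opening: 0.0219
```

Call:
arm_command:
  commands: [0, 7, -38, 0.5, 0, 0, 7, -38, 0.5, 0, 0, 6, -38, 0.5, 0, 0, 6, -38, 0.5, 0, 0, 6, -36, 0.5, 0]

```text
clock: 8.52
tool_pos: [0.4393, 0.1566, 0.1553]
orientation: [21.9, 89.3, -57.6]
force: [0.7, -0.4, 0.2]
opening: 0.0223
```

Call:
arm_command:
  commands: [0, 5, -20, 0.5, 0, 0, 0, 0, 0, 0]

```text
clock: 8.78
tool_pos: [0.4399, 0.1797, 0.1539]
orientation: [12.9, 89.3, -67.0]
force: [0.2, -1.0, -1.1]
opening: 0.0221
```

```bash
python3 - <<'E'
from h import *
np.set_printoptions(precision=1,suppress=True)
o,r=status();s=snap('wrist','w4.png');f=s['frame']
hsv=cv2.cvtColor(f,cv2.COLOR_BGR2HSV)
m=cv2.inRange(hsv,(8,90,90),(24,255,255));m[250:]=0
cs=cv2.findContours(m,0,2)[0];c=max(cs,key=cv2.contourArea);print(cv2.contourArea(c),cv2.boundingRect(c))
cv2.imwrite('pics/m4.png',np.vstack([f[:280],cv2.cvtColor(m[:280],8)]))
E
```

```text
t 8.78 p [439.9 179.7 153.9] jaw -79.9 tilt 0.72 F [ 0.2 -1.  -1.1] op 22.1
25706.5 (162, 0, 251, 134)
```

View pics/m4.png

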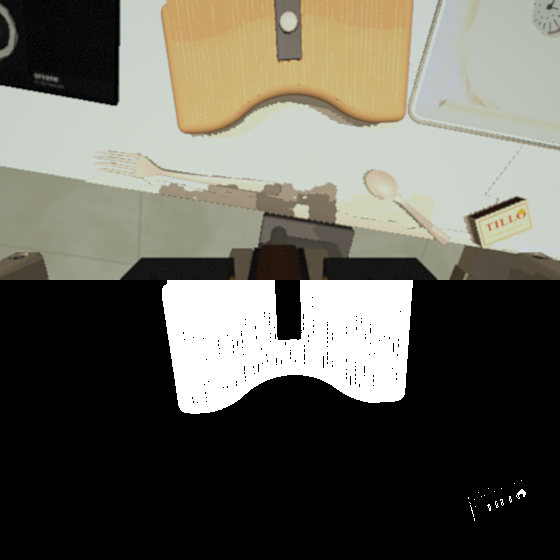

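The wrist view shows the whole front edge of the board: left end at about (183,132), hollow at (293,95), right end at (403,120). I fit the given edge shape to these boundary points.

```bash
cat >> h.py <<'E'
from scipy.optimize import least_squares
def X(y):
    y=np.abs(y); a=65-np.sqrt(np.maximum(65**2-(y-80)**2,0)); h=27.6-(65-np.sqrt(np.maximum(65**2-np.minimum(y,64)**2,0)))
    return np.where(y>80,0,np.where(y>40,a,h))
def edge(s,z=.043):
    hsv=cv2.cvtColor(s['frame'],cv2.COLOR_BGR2HSV);m=cv2.inRange(hsv,(8,90,90),(24,255,255));m[170:]=0
    n,l,st,_=cv2.connectedComponentsWithStats(m);k=1+np.argmax(st[1:,4]);m=l==k
    us=np.where(m.any(0))[0][8:-8]
    return np.array([ray(s,u,np.where(m[:,u])[0].max()+.5,z)*1e3 for u in us])
def fit(P):
    def res(q):
        c,si=np.cos(q[2]),np.sin(q[2]); d=P[:,:2]-q[:2]; x=c*d[:,0]+si*d[:,1]; y=-si*d[:,0]+c*d[:,1]
        y0=y; return (x-X(y))*np.cos(np.arctan(np.gradient(X(y0),y0+1e-9*np.arange(len(y0)))))
    a=least_squares(res,[500,185,.17],loss='soft_l1'); r=res(a.x); return a.x,np.sqrt(np.mean(r**2)),r
E
python3 - <<'E'
from h import *
np.set_printoptions(precision=2,suppress=True)
s=snap('wrist');T=s['world_to_cam'];print('cam',-T[:3,:3].T@T[:3,3])
P=edge(s);q,e,r=fit(P);print(q,e,r[::12]);print(P[[0,-1]])
st=snap('top');f=st['frame'].copy()
hsv=cv2.cvtColor(f,cv2.COLOR_BGR2HSV);m=cv2.inRange(hsv,(8,110,90),(24,255,255));m[:175]=0;m[228:]=0;m[:,:138]=0;m[:,214:]=0
us=np.where(m.any(0))[0][3:-3]
P2=np.array([ray(st,u,np.where(m[:,u])[0].max()+.5,.043)*1e3 for u in us]);q2,e2,_=fit(P2);print(q2,e2)
E
```

```text
cam [0.52 0.2  0.31]
[514.97 179.72   0.23] 7.093689521093327 [53.75  2.54  0.28 -0.39  0.05 -0.59 -0.45 -0.56 -0.5  -0.66 -0.65 -0.57
 -0.43 -0.06 -0.46 -0.1  -0.5   0.39  1.24  0.67]
[[544.53 288.64  43.  ]
 [542.71  85.37  43.  ]]
[549.4  292.14  31.32] 5.207193231838372
```

```bash
python3 - <<'E'
from h import *
np.set_printoptions(precision=2,suppress=True)
s=snap('wrist')
for k in(12,20,30):
    P=edge(s,.04)[k:-k];q,e,r=fit(P);print(q,e,r[::14])
q=np.append(q,0)
def W(y,off=0): 
    c,si=np.cos(q[2]),np.sin(q[2]); x=X(y)-off; return [q[0]+c*x-si*y,q[1]+si*x+c*y]
for y in(95,90,80,40,0,-40,-80,-90,-95): print(y,np.array(W(float(y))))
st=snap('top');T=st['world_to_cam'];print('topcam',-T[:3,:3].T@T[:3,3])
f=s['frame'].copy();g=st['frame'].copy()
for y in np.arange(-98.,99,4):
    for im,c in((f,s),(g,st)):
        u=proj(c,[*(np.array(W(y))/1e3),.04]); cv2.circle(im,tuple(np.rint(u).astype(int)),0 if im is g else 1,(255,0,0),-1)
cv2.imwrite('pics/o1.png',np.vstack([cv2.resize(f[60:160,140:430],(783,270)),cv2.resize(g[190:230,130:230],(783,313),interpolation=0)]))
E
```

```text
[515.   179.74   0.23] 0.43848139363698296 [ 2.63  0.21  0.03  0.1   0.39 -0.13 -0.41 -0.15  0.14 -0.52 -0.36 -0.41
  0.1  -0.15 -0.59  0.53]
[514.93 179.76   0.23] 0.277498867231909 [ 0.62 -0.11  0.24  0.31  0.06 -0.3  -0.4  -0.32 -0.34 -0.45 -0.3   0.04
  0.23  0.06]
[514.89 179.78   0.23] 0.23983514434766187 [ 0.17  0.34 -0.35  0.42  0.05 -0.07  0.13  0.27  0.27  0.34  0.36 -0.06
 -0.33]
95 [492.9 272.2]
90 [494.06 267.33]
80 [496.37 257.6 ]
40 [519.09 221.89]
0 [541.74 186.17]
-40 [537.61 144.07]
-80 [533.41 101.95]
-90 [535.73  92.22]
-95 [536.89  87.36]
topcam [ 0.26 -0.11  1.63]
```

View pics/o1.png

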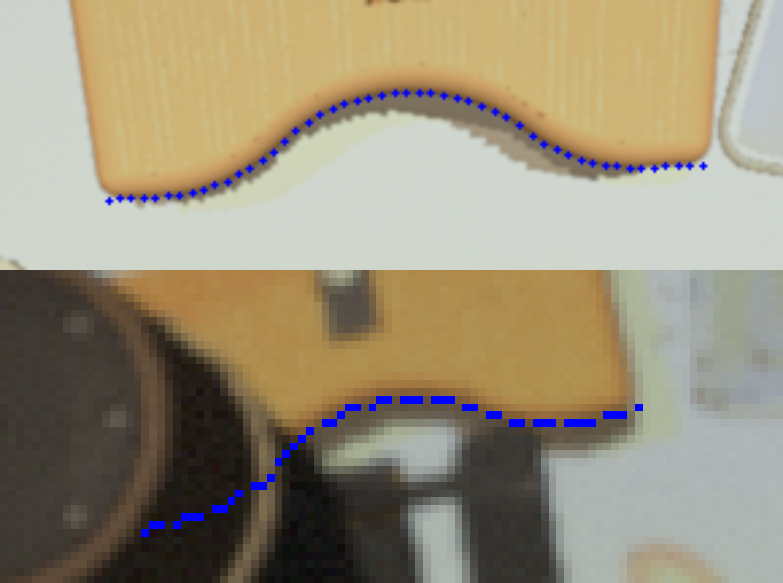

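The overlay follows the real edge well: origin (515,180), yaw 0.23 rad. Before pressing deep into the hollow I check where the clamp's fixed metal lies, using the strap's front end at about (278–300, 60) in w4.

```bash
python3 - <<'E'
from h import *
np.set_printoptions(precision=2,suppress=True)
s=snap('wrist');f=s['frame']
hsv=cv2.cvtColor(f,cv2.COLOR_BGR2HSV)
m=((hsv[...,1]<80)&(hsv[...,2]<150)).astype(np.uint8);m[66:]=0;m[:,:270]=0;m[:,308:]=0
c=max(cv2.findContours(m,0,2)[0],key=cv2.contourArea);b=cv2.minAreaRect(c);print(b)
q=np.array([514.9,179.8,.23]);Rq=np.array([[np.cos(q[2]),np.sin(q[2])],[-np.sin(q[2]),np.cos(q[2])]])
for p in cv2.boxPoints(b):
    w=ray(s,*p,.058)[:2]*1e3; print(p,w,Rq@(w-q[:2]))
for v in(15,30,45,55):
    us=np.where(m[v])[0]; print(v,us.min(),us.max(),[Rq@(ray(s,u,v,.058)[:2]*1e3-q[:2]) for u in(us.min(),us.max()+1)])
o,r=status()
E
```

```text
((284.9886779785156, 29.239620208740234), (59.552433013916016, 24.54203224182129), 87.51044464111328)
[271.44   0.02] [602.21 210.4 ] [91.99  9.89]
[295.95  -1.04] [606.11 192.66] [91.74 -8.27]
[298.54  58.45] [567.47 183.05] [51.93 -8.82]
[274.02  59.52] [563.36 201.74] [52.19 10.32]
15 273 296 [array([82.33,  9.31]), array([81.4 , -8.67])]
30 273 297 [array([72.45,  9.9 ]), array([71.47, -9.08])]
45 274 297 [array([62.27,  9.74]), array([61.31, -8.73])]
55 275 298 [array([55.31,  9.37]), array([54.34, -9.26])]
t 9.07 p [440.1 177.9 154.5] jaw -80.1 tilt 0.7 F [-0.4 -0.8 -1.8] op 21.8
```

Camera alone can't tell where the clamp's metal under the board begins relative to the real edge. I'll therefore run the pin's end at about z = 33.5 mm, above the board's underside, so it can't reach that metal. First I align the tool with the board and move to just in front of the left straight bit.

```bash
cat >> h.py <<'E'
Q=np.array([514.9,179.8,.23]);RQ=np.array([[np.cos(Q[2]),np.sin(Q[2])],[-np.sin(Q[2]),np.cos(Q[2])]])
def bs():
    "TCP and force in board frame"
    o,r=tool();p=o['tool_pos']*1e3;b=RQ@(p[:2]-Q[:2]);F=RQ@o['force'][:2]
    print('t',round(o['clock'],2),'board x,y',b.round(2),'z',p[2].round(1),'F',F.round(1),'|F|',np.hypot(*F).round(1),'Fz',o['force'][2].round(1),'jaw',jawyaw(r).round(1),'tilt',np.degrees(np.arccos(-r[2,0])).round(1)); return b,p[2],r,F
yy=np.linspace(100,-100,4001);xx=X(yy);sl=np.gradient(xx,yy)
n=np.c_[-np.ones_like(sl),sl]/np.hypot(1,sl)[:,None]; ce=1/np.hypot(1,sl)
A=np.c_[xx,yy]+6*n; S=np.r_[0,np.cumsum(np.hypot(*np.diff(A,axis=0).T))]
def rows(step,bias,press=3.6,N=5,ztgt=81):
    b,z,r,F=bs(); s0=S[np.argmin(abs(A[:,1]-b[1]))]
    p=b.copy(); rb=np.block([[RQ,np.zeros((2,1))],[np.zeros((1,2)),np.ones((1,1))]])
    for i in range(1,N+1):
        k=np.searchsorted(S,s0+step*i); k=min(k,len(S)-1)
        t=A[k]+[press*ce[k]+bias,0]; d=np.r_[t-p,(ztgt-z) if i==1 else 0]; p=t
        print((r.T@rb.T@d).round(2),'-> y',t[1].round(1),'slope',np.degrees(np.arctan(sl[k])).round(0))
    k=np.searchsorted(S,s0);print('s',s0.round(1),'now press', (b[0]-A[k][0]).round(2))
E
python3 - <<'E'
from h import *
np.set_printoptions(precision=2,suppress=True)
bs();plan([465,261,85],103.2,5)
E
```

```text
t 9.07 board x,y [-73.29  15.2 ] z 154.5 F [-0.6 -0.7] |F| 0.9 Fz -1.8 jaw -80.1 tilt 0.7
[ 13.75   7.73 -15.67] -0.651659593097861
[ 13.75   7.91 -15.58] -0.651659593097861
[ 13.75   8.08 -15.49] -0.651659593097861
[ 13.75   8.25 -15.4 ] -0.651659593097861
[ 13.76   8.43 -15.3 ] -0.651659593097861
```

Call:
arm_command:
  commands: [13, 7.5, -15.5, -0.65, 0, 13, 7.5, -15.5, -0.65, 0, 13, 8, -15.5, -0.65, 0, 13, 8, -15.5, -0.65, 0, 13, 8, -15.5, -0.65, 0]

```text
clock: 9.7
tool_pos: [0.4655, 0.2651, 0.0847]
orientation: [18.7, 89.3, -58.0]
force: [0.7, -0.7, -0.3]
opening: 0.0218
```

Call:
arm_command:
  commands: [0, 0, 0, 0, 0, 0, 0, 0, 0, 0]

```text
clock: 9.95
tool_pos: [0.465, 0.2662, 0.0818]
orientation: [1.4, 89.2, -75.2]
force: [0.0, -0.6, -1.1]
opening: 0.0221
```

```bash
python3 - <<'E'
from h import *
np.set_printoptions(precision=2,suppress=True)
b,z,r,F=bs();print(r.round(4))
for i in range(3): print((RQ@get_obs()['force'][:2]).round(1))
E
```

```text
t 9.95 board x,y [-28.87  95.54] z 81.8 F [-0.1 -0.6] |F| 0.6 Fz -1.1 jaw -76.6 tilt 0.8
[[ 0.    0.97  0.23]
 [-0.01  0.23 -0.97]
 [-1.    0.    0.01]]
[-0.1 -0.6]
[-0.1 -0.6]
[-0.1 -0.6]
```

Call:
arm_command:
  commands: [0, 7, 3, 0, 0, 0, 7, 2.5, 0, 0, 0, 3, 0, 0, 0]

```text
clock: 10.32
tool_pos: [0.4842, 0.2645, 0.0828]
orientation: [7.0, 89.2, -69.6]
force: [-0.1, -0.1, -1.5]
opening: 0.0219
```

```bash
python3 - <<'E'
from h import *
bs()
E
```

```text
t 10.32 board x,y [-10.55  89.42] z 82.8 F [-0.1 -0.1] |F| 0.1 Fz -1.5 jaw -76.6 tilt 0.8
```

Call:
arm_command:
  commands: [0, 1.2, 0, 0, 0, 0, 1.2, 0, 0, 0, 0, 1.2, 0, 0, 0]

```text
clock: 10.7
tool_pos: [0.4882, 0.265, 0.0831]
orientation: [9.0, 89.3, -67.6]
force: [-1.2, -0.0, -1.4]
opening: 0.0216
```

```bash
python3 - <<'E'
from h import *
bs()
E
```

```text
t 10.7 board x,y [-6.53 89.02] z 83.1 F [-1.2  0.3] |F| 1.2 Fz -1.4 jaw -76.7 tilt 0.7
```

Call:
arm_command:
  commands: [0.8, 1, 0, 0, 0, 0.8, 1, 0, 0, 0]

```text
clock: 10.95
tool_pos: [0.4894, 0.265, 0.0813]
orientation: [2.7, 89.2, -74.0]
force: [-3.3, 0.2, 1.1]
opening: 0.0217
```

```bash
python3 - <<'E'
from h import *
rows(3.2,0)
E
```

```text
t 10.95 board x,y [-5.35 88.81] z 81.3 F [-3.2  0.9] |F| 3.3 Fz 1.1 jaw -76.7 tilt 0.8
[0.38 2.94 3.21] -> y 85.6 slope 0.0
[ 0.04 -0.01  3.25] -> y 82.4 slope 0.0
[ 0.04 -0.    3.17] -> y 79.2 slope -1.0
[0.04 0.1  3.22] -> y 76.0 slope -3.0
[0.04 0.23 3.17] -> y 72.8 slope -6.0
s 11.2 now press 0.65
```

Call:
arm_command:
  commands: [0, 1.2, 0, 0, 0, 0, 1.2, 0, 0, 0, 0, 0, 0, 0, 0]

```text
clock: 11.32
tool_pos: [0.4905, 0.265, 0.0808]
orientation: [-8.9, 89.2, -85.5]
force: [-3.9, -0.2, 0.6]
opening: 0.0221
```

```bash
python3 - <<'E'
from h import *
rows(3.2,-0.8)
E
```

```text
t 11.32 board x,y [-4.36 88.57] z 80.8 F [-3.8  0.7] |F| 3.9 Fz 0.6 jaw -76.7 tilt 0.8
[-0.15  1.15  3.22] -> y 85.4 slope 0.0
[ 0.05 -0.01  3.25] -> y 82.1 slope 0.0
[0.05 0.   3.19] -> y 78.9 slope -1.0
[0.04 0.11 3.17] -> y 75.7 slope -3.0
[0.05 0.25 3.22] -> y 72.5 slope -6.0
s 11.5 now press 1.64
```

Call:
arm_command:
  commands: [0, 1.3, 0, 0, 0, 0, 1.3, 0, 0, 0, 0, 0, 0, 0, 0]

```text
clock: 11.7
tool_pos: [0.4915, 0.265, 0.0804]
orientation: [-19.2, 89.1, -95.9]
force: [-6.3, -0.1, 2.1]
opening: 0.0221
```

```bash
python3 - <<'E'
from h import *
rows(3.2,-0.8)
E
```

```text
t 11.7 board x,y [-3.34 88.28] z 80.4 F [-6.2  1.4] |F| 6.3 Fz 2.1 jaw -76.7 tilt 0.9
[-0.52  0.13  3.19] -> y 85.1 slope 0.0
[ 0.05 -0.01  3.25] -> y 81.8 slope 0.0
[0.05 0.01 3.16] -> y 78.7 slope -1.0
[0.05 0.12 3.22] -> y 75.5 slope -4.0
[0.05 0.25 3.17] -> y 72.3 slope -6.0
s 11.7 now press 2.66
```

Call:
arm_command:
  commands: [-0.4, 1.0, 3.2, 0, 0, 0, 0.6, 3.2, 0, 0, 0, 0.6, 3.2, 0, 0]

```text
clock: 12.08
tool_pos: [0.4937, 0.2564, 0.0798]
orientation: [-32.2, 89.1, -108.9]
force: [-6.7, 2.6, -0.4]
opening: 0.022
```

```bash
python3 - <<'E'
from h import *
rows(3.2,0)
E
```

```text
t 12.07 board x,y [-3.17 79.43] z 79.8 F [-5.9  4. ] |F| 7.1 Fz -0.4 jaw -76.7 tilt 0.9
[-1.14  0.85  3.22] -> y 76.2 slope -3.0
[0.04 0.22 3.17] -> y 73.1 slope -6.0
[0.04 0.37 3.22] -> y 69.8 slope -8.0
[0.04 0.49 3.11] -> y 66.7 slope -11.0
[0.04 0.64 3.17] -> y 63.6 slope -13.0
s 20.5 now press 2.82
```

```bash
cat >> h.py <<'E'
def rows(step,bias,Nf=8,mu=.5,N=5,ztgt=81.5,loss=.07):
    b,z,r,F=bs(); i0=np.argmin(abs(A[:,1]-b[1])); s0=S[i0]; F=F+[.1,.3]
    Nn=F@n[i0]; Tt=F@np.array([-n[i0][1],n[i0][0]]); print('N',Nn.round(1),'T',Tt.round(1),'slope',np.degrees(np.arctan(sl[i0])).round(0),'s',s0.round(1),'press',(b[0]-A[i0][0]).round(2))
    p=b.copy(); rb=np.block([[RQ,np.zeros((2,1))],[np.zeros((1,2)),np.ones((1,1))]])
    for i in range(1,N+1):
        k=min(np.searchsorted(S,s0+step*i),len(S)-1); fx=Nf*ce[k]*(1-mu*sl[k])
        t=A[k]+[fx/2.2+bias,0]; d=np.r_[t-p+[loss*fx,0],(ztgt-z) if i==1 else 0]; p=t
        print((r.T@rb.T@d).round(2),'-> y',t[1].round(1),'slope',np.degrees(np.arctan(sl[k])).round(0))
E
python3 - <<'E'
from h import *
rows(3.2,0)
E
```

```text
t 12.07 board x,y [-3.17 79.43] z 79.8 F [-5.9  4. ] |F| 7.1 Fz -0.4 jaw -76.7 tilt 0.9
N 5.8 T -4.4 slope -0.0 s 20.5 press 2.82
[-1.65  1.56  3.22] -> y 76.2 slope -3.0
[0.04 0.89 3.17] -> y 73.1 slope -6.0
[0.04 1.04 3.22] -> y 69.8 slope -8.0
[0.03 1.17 3.11] -> y 66.7 slope -11.0
[0.03 1.33 3.17] -> y 63.6 slope -13.0
```

Call:
arm_command:
  commands: [-1, 1.4, 3.2, 0, 0, -0.3, 0.9, 3.2, 0, 0, -0.3, 1.0, 3.2, 0, 0]

```text
clock: 12.45
tool_pos: [0.4966, 0.2472, 0.0798]
orientation: [-44.7, 88.9, -121.5]
force: [-5.4, 0.6, -0.9]
opening: 0.022
```

```bash
python3 - <<'E'
from h import *
rows(3.2,0)
E
```

```text
t 12.45 board x,y [-2.43 69.84] z 79.8 F [-5.2  1.8] |F| 5.5 Fz -0.9 jaw -76.8 tilt 1.1
N 4.7 T -2.8 slope -8.0 s 30.2 press 2.84
[-1.64  2.19  3.19] -> y 66.7 slope -11.0
[0.03 1.34 3.17] -> y 63.5 slope -13.0
[0.02 1.45 3.06] -> y 60.4 slope -16.0
[0.02 1.6  3.06] -> y 57.4 slope -19.0
[0.02 1.73 3.  ] -> y 54.4 slope -21.0
```

Call:
arm_command:
  commands: [-1, 2.3, 3.2, 0, 0, -0.7, 1.6, 3.2, 0, 0, -0.7, 1.7, 3.1, 0, 0]

```text
clock: 12.82
tool_pos: [0.5014, 0.2377, 0.0803]
orientation: [-53.0, 88.6, -129.8]
force: [-4.6, -0.7, -2.6]
opening: 0.022
```

```bash
python3 - <<'E'
from h import *
rows(3.2,0)
E
```

```text
t 12.82 board x,y [5.000e-02 5.943e+01] z 80.3 F [-4.6  0.3] |F| 4.7 Fz -2.6 jaw -76.9 tilt 1.4
N 4.2 T -1.9 slope -17.0 s 40.9 press 2.99
[-1.2   2.64  3.1 ] -> y 56.4 slope -19.0
[0.01 1.78 3.  ] -> y 53.3 slope -22.0
[0.01 1.91 2.95] -> y 50.4 slope -25.0
[0.   2.01 2.84] -> y 47.6 slope -27.0
[-0.    2.16  2.84] -> y 44.7 slope -30.0
```

```bash
sed -i "s/^    p=b.copy(); rb=/    print('toolx board',(RQ@r[:2,0]).round(4)); p=b.copy(); rb=/" h.py; python3 - <<'E'
from h import *
rows(5.5,0.8,loss=.1)
E
```

```text
t 12.82 board x,y [5.000e-02 5.943e+01] z 80.3 F [-4.6  0.3] |F| 4.7 Fz -2.6 jaw -76.9 tilt 1.4
N 4.2 T -1.9 slope -17.0 s 40.9 press 2.99
toolx board [-0.0198 -0.0149]
[-1.2   4.54  5.28] -> y 54.2 slope -21.0
[0.01 3.1  5.02] -> y 49.1 slope -26.0
[0.   3.47 4.86] -> y 44.3 slope -30.0
[-0.01  3.81  4.64] -> y 39.6 slope -35.0
[-0.01  4.07  4.55] -> y 35.1 slope -56.0
```

```bash
sed -i "s/h=27.6-(65/h=27.53-(65/" h.py; python3 - <<'E'
from h import *
rows(5.5,0.8,loss=.1)
E
```

```text
t 12.82 board x,y [5.000e-02 5.943e+01] z 80.3 F [-4.6  0.3] |F| 4.7 Fz -2.6 jaw -76.9 tilt 1.4
N 4.2 T -1.9 slope -17.0 s 40.9 press 2.99
toolx board [-0.0198 -0.0149]
[-1.2   4.54  5.28] -> y 54.2 slope -21.0
[0.01 3.1  5.02] -> y 49.1 slope -26.0
[0.   3.47 4.86] -> y 44.3 slope -30.0
[-0.01  3.81  4.64] -> y 39.6 slope -35.0
[-0.02  4.14  4.42] -> y 35.2 slope -37.0
```

Call:
arm_command:
  commands: [-1, 4.3, 5.3, 0, 0, -0.5, 3.1, 5.0, 0, 0, -0.5, 3.5, 4.9, 0, 0]

```text
clock: 13.2
tool_pos: [0.5129, 0.223, 0.0804]
orientation: [-56.8, 88.2, -133.7]
force: [-4.5, -0.5, -1.6]
opening: 0.0221
```

```bash
python3 - <<'E'
from h import *
rows(5.5,0.8,loss=.1)
E
```

```text
t 13.2 board x,y [ 7.89 42.51] z 80.4 F [-4.5  0.5] |F| 4.6 Fz -1.6 jaw -76.9 tilt 1.8
N 3.3 T -3.0 slope -32.0 s 59.5 press 3.2
toolx board [-0.0265 -0.0173]
[-1.13  5.57  4.57] -> y 37.9 slope -36.0
[-0.03  4.19  4.4 ] -> y 33.5 slope -35.0
[-0.02  3.85  4.67] -> y 28.9 slope -29.0
[-0.    3.36  4.9 ] -> y 24.0 slope -24.0
[0.01 2.86 5.12] -> y 18.8 slope -19.0
```

Call:
arm_command:
  commands: [-1, 6.2, 4.3, 0, 0, -0.5, 4.5, 4.2, 0, 0, -0.5, 4.1, 4.4, 0, 0]

```text
clock: 13.58
tool_pos: [0.5278, 0.2106, 0.0805]
orientation: [-59.3, 87.7, -136.3]
force: [-6.1, -1.6, -0.2]
opening: 0.0221
```

```bash
python3 - <<'E'
from h import *
rows(5.5,1.2,loss=.1)
E
```

```text
t 13.57 board x,y [19.53 27.02] z 80.5 F [-6.3 -0.1] |F| 6.3 Fz -0.2 jaw -77.0 tilt 2.3
N 5.4 T -3.0 slope -27.0 s 78.1 press 4.54
toolx board [-0.0344 -0.0203]
[-1.05  3.88  5.07] -> y 22.0 slope -22.0
[0.01 2.65 5.17] -> y 16.8 slope -17.0
[0.04 2.12 5.35] -> y 11.4 slope -11.0
[0.06 1.55 5.4 ] -> y 6.0 slope -6.0
[0.08 0.98 5.49] -> y 0.5 slope -1.0
```

```bash
sed -i "s/    b,z,r,F=bs(); i0=/    b,z,r,F=bs(); b=b+41*RQ@r[:2,0]; i0=/" h.py; python3 - <<'E'
from h import *
rows(5.5,0,loss=.1)
E
```

```text
t 13.57 board x,y [19.53 27.02] z 80.5 F [-6.3 -0.1] |F| 6.3 Fz -0.2 jaw -77.0 tilt 2.3
N 5.5 T -2.9 slope -26.0 s 79.0 press 2.72
toolx board [-0.0344 -0.0203]
[-1.07  4.4   5.05] -> y 21.1 slope -21.0
[0.02 2.57 5.21] -> y 15.9 slope -16.0
[0.04 2.02 5.35] -> y 10.6 slope -10.0
[0.06 1.46 5.49] -> y 5.1 slope -5.0
[0.08 0.88 5.49] -> y -0.4 slope 0.0
```

Model matches now: a press of 2.72 mm at 2.2 N/mm is 6.0 N, against 6.2 N measured. I continue.

Call:
arm_command:
  commands: [-0.9, 4.2, 5.0, 0, 0, -0.5, 2.6, 5.1, 0, 0, -0.5, 2.1, 5.2, 0, 0]

```text
clock: 13.95
tool_pos: [0.537, 0.1954, 0.0804]
orientation: [-62.5, 87.3, -139.6]
force: [-7.1, 0.6, -0.4]
opening: 0.022
```

```bash
python3 - <<'E'
from h import *
rows(5.5,0,loss=.1)
E
```

```text
t 13.95 board x,y [25.08 10.14] z 80.4 F [-6.8  2.2] |F| 7.1 Fz -0.4 jaw -77.1 tilt 2.7
N 6.2 T -3.5 slope -9.0 s 96.9 press 2.55
toolx board [-0.0423 -0.0218]
[-1.11  2.61  5.49] -> y 3.8 slope -4.0
[0.09 0.75 5.49] -> y -1.7 slope 2.0
[0.11 0.16 5.49] -> y -7.2 slope 7.0
[ 0.14 -0.42  5.4 ] -> y -12.6 slope 12.0
[ 0.16 -1.01  5.31] -> y -17.9 slope 18.0
```

Call:
arm_command:
  commands: [-1, 2.4, 5.4, 0, 0, -0.4, 0.8, 5.4, 0, 0, -0.4, 0.2, 5.4, 0, 0]

```text
clock: 14.32
tool_pos: [0.5413, 0.1798, 0.0806]
orientation: [-66.5, 87.0, -143.7]
force: [-6.5, 2.7, -0.5]
opening: 0.0218
```

```bash
python3 - <<'E'
from h import *
rows(5.5,0,loss=.1)
E
```

```text
t 14.32 board x,y [25.67 -6.04] z 80.6 F [-5.7  4.1] |F| 7.0 Fz -0.5 jaw -77.1 tilt 3.0
N 6.1 T -3.7 slope 7.0 s 113.1 press 2.56
toolx board [-0.0484 -0.0207]
[-0.81  0.41  5.47] -> y -12.3 slope 12.0
[ 0.16 -0.97  5.31] -> y -17.7 slope 17.0
[ 0.18 -1.55  5.18] -> y -22.8 slope 23.0
[ 0.21 -2.1   4.96] -> y -27.8 slope 28.0
[ 0.23 -2.68  4.78] -> y -32.5 slope 33.0
```

Call:
arm_command:
  commands: [-0.8, 0.4, 5.4, 0, 0, -0.2, -0.9, 5.3, 0, 0, -0.2, -1.5, 5.2, 0, 0]

```text
clock: 14.7
tool_pos: [0.541, 0.1652, 0.0809]
orientation: [-71.2, 86.9, -148.4]
force: [-7.0, 4.5, -1.6]
opening: 0.0219
```

```bash
python3 - <<'E'
from h import *
rows(5.5,0,loss=.1)
E
```

```text
t 14.7 board x,y [ 22.13 -20.13] z 80.9 F [-5.8  6. ] |F| 8.4 Fz -1.6 jaw -77.2 tilt 3.1
N 7.6 T -3.9 slope 21.0 s 127.5 press 2.3
toolx board [-0.0511 -0.017 ]
[-0.46 -1.48  5.11] -> y -25.9 slope 26.0
[ 0.21 -2.43  4.83] -> y -30.7 slope 31.0
[ 0.23 -2.95  4.56] -> y -35.3 slope 37.0
[ 0.21 -2.68  4.45] -> y -39.7 slope 35.0
[ 0.19 -2.14  4.66] -> y -44.3 slope 30.0
```

Call:
arm_command:
  commands: [-0.5, -1.5, 5.1, 0, 0, -0.2, -2.4, 4.8, 0, 0, -0.2, -2.9, 4.5, 0, 0]

```text
clock: 15.08
tool_pos: [0.5375, 0.1528, 0.0817]
orientation: [-76.5, 87.1, -153.7]
force: [-5.0, 5.6, -1.6]
opening: 0.0218
```

```bash
python3 - <<'E'
from h import *
rows(5.5,0,loss=.1)
E
```

```text
t 15.07 board x,y [ 15.82 -31.46] z 81.7 F [-3.6  6.5] |F| 7.5 Fz -1.6 jaw -77.3 tilt 2.9
N 6.6 T -3.9 slope 33.0 s 139.9 press 1.64
toolx board [-0.0494 -0.0115]
[ 0.36 -2.66  4.51] -> y -36.4 slope 38.0
[ 0.17 -2.44  4.5 ] -> y -40.9 slope 33.0
[ 0.16 -2.03  4.71] -> y -45.6 slope 29.0
[ 0.14 -1.62  4.93] -> y -50.5 slope 25.0
[ 0.12 -1.19  5.09] -> y -55.6 slope 20.0
```

Call:
arm_command:
  commands: [0, -2.5, 4.7, 0, 0, 0, -2.3, 4.7, 0, 0, 0, -2.0, 4.9, 0, 0]

```text
clock: 15.45
tool_pos: [0.5347, 0.1425, 0.082]
orientation: [-85.2, 87.4, -162.6]
force: [-8.7, 11.2, -0.4]
opening: 0.022
```

```bash
python3 - <<'E'
from h import *
rows(5.5,0,loss=.1)
E
```

```text
t 15.45 board x,y [ 10.77 -40.87] z 82.0 F [-5.9 12.9] |F| 14.2 Fz -0.4 jaw -77.3 tilt 2.6
N 12.1 T -7.8 slope 33.0 s 151.1 press 3.29
toolx board [-0.0444 -0.0033]
[ 0.7  -3.27  4.78] -> y -45.8 slope 29.0
[ 0.09 -1.6   4.93] -> y -50.7 slope 24.0
[ 0.07 -1.17  5.09] -> y -55.8 slope 20.0
[ 0.05 -0.75  5.25] -> y -61.0 slope 16.0
[ 0.03 -0.31  5.36] -> y -66.3 slope 11.0
```

Call:
arm_command:
  commands: [0.4, -3.4, 3.0, 0, 0, 0, -1.8, 4, 0, 0]

```text
clock: 15.7
tool_pos: [0.5319, 0.1372, 0.0821]
orientation: [-90.4, 87.6, -167.7]
force: [-4.9, 5.9, -1.2]
opening: 0.022
```

```bash
python3 - <<'E'
from h import *
rows(5,0,loss=.1)
E
```

```text
t 15.7 board x,y [  6.82 -45.36] z 82.1 F [-3.4  6.8] |F| 7.7 Fz -1.2 jaw -77.3 tilt 2.4
N 6.4 T -4.6 slope 29.0 s 156.1 press 2.09
toolx board [-0.0412  0.0006]
[ 0.65 -1.26  4.47] -> y -49.8 slope 25.0
[ 0.04 -1.1   4.6 ] -> y -54.4 slope 21.0
[ 0.03 -0.74  4.7 ] -> y -59.1 slope 17.0
[ 0.01 -0.39  4.86] -> y -63.9 slope 13.0
[-0.   -0.02  4.92] -> y -68.9 slope 9.0
```

Call:
arm_command:
  commands: [0.4, -1.6, 4.6, 0, 0, 0, -1.3, 4.6, 0, 0, 0, -0.9, 4.7, 0, 0]

```text
clock: 16.08
tool_pos: [0.5306, 0.1259, 0.0815]
orientation: [-98.1, 87.7, -175.5]
force: [-7.7, 5.7, -0.0]
opening: 0.0223
```

```bash
python3 - <<'E'
from h import *
rows(5,0,loss=.1)
E
```

```text
t 16.07 board x,y [  3.04 -56.05] z 81.5 F [-6.2  7.3] |F| 9.6 Fz -0.0 jaw -77.3 tilt 2.3
N 8.3 T -5.1 slope 20.0 s 167.7 press 3.15
toolx board [-0.04    0.0061]
[ 0.05 -1.    4.82] -> y -60.6 slope 16.0
[-0.02 -0.26  4.81] -> y -65.4 slope 12.0
[-0.03  0.09  4.97] -> y -70.4 slope 8.0
[-0.05  0.47  4.97] -> y -75.4 slope 4.0
[-0.06  0.82  4.99] -> y -80.4 slope 0.0
```

Call:
arm_command:
  commands: [-0.2, -1.1, 5, 0, 0, -0.2, -0.4, 5, 0, 0, -0.2, 0.1, 5, 0, 0, -0.2, 0.4, 5, 0, 0]

```text
clock: 16.58
tool_pos: [0.531, 0.1075, 0.0808]
orientation: [-102.3, 87.4, -179.7]
force: [-6.8, 3.7, -0.7]
opening: 0.0214
```

```bash
python3 - <<'E'
from h import *
rows(4,0,loss=.1)
E
```

```text
t 16.57 board x,y [ -0.76 -74.04] z 80.8 F [-5.8  5.1] |F| 7.7 Fz -0.7 jaw -77.4 tilt 2.6
N 6.1 T -4.9 slope 5.0 s 185.9 press 3.13
toolx board [-0.0445  0.0102]
[-0.76  0.99  4.02] -> y -77.7 slope 2.0
[-0.08  0.86  3.99] -> y -81.6 slope 0.0
[-0.08  0.84  3.99] -> y -85.6 slope 0.0
[-0.08  0.84  3.99] -> y -89.6 slope 0.0
[-0.08  0.84  3.99] -> y -93.6 slope 0.0
```

Call:
arm_command:
  commands: [-0.6, 1.0, 4, 0, 0, -0.3, 0.85, 4, 0, 0, -0.3, 0.85, 4, 0, 0, -0.3, 0.85, 4, 0, 0]

```text
clock: 17.08
tool_pos: [0.5343, 0.0917, 0.0802]
orientation: [-101.7, 86.9, -179.2]
force: [-5.9, 2.4, -0.8]
opening: 0.0222
```

```bash
python3 - <<'E'
from h import *
rows(3,0,loss=.1)
E
```

```text
t 17.07 board x,y [ -1.16 -90.21] z 80.2 F [-5.2  3.7] |F| 6.3 Fz -0.8 jaw -77.5 tilt 3.1
N 5.1 T -4.0 slope 0.0 s 202.1 press 2.7
toolx board [-0.0523  0.0114]
[-1.45  1.7   2.97] -> y -92.8 slope 0.0
[-0.08  0.83  2.99] -> y -95.8 slope 0.0
[-0.08  0.83  2.99] -> y -98.8 slope 0.0
[-0.06  0.81  1.24] -> y -100.0 slope -0.0
[-0.04  0.8  -0.01] -> y -100.0 slope -0.0
```

Call:
arm_command:
  commands: [-0.5, 1.0, 2.5, 0, 0, 0, -10, 0, 0, 0, 0, -12, 0, 0, 0, -5, -12, 0, 0, 0, -25, 0, 0, 0, 0]

```text
clock: 17.7
tool_pos: [0.5024, 0.081, 0.1123]
orientation: [-101.2, 87.0, -178.8]
force: [1.5, 0.7, -0.8]
opening: 0.0219
```

Call:
arm_command:
  commands: [-25, 0, 0, 0, 0, -25, 0, 0, 0, 0, -10, 0, 0, 0, 0, 0, 0, 0, 0, 0]

```text
clock: 18.2
tool_pos: [0.5054, 0.0814, 0.1778]
orientation: [-104.8, 87.4, 177.7]
force: [-0.0, -0.7, -1.3]
opening: 0.022
```

```bash
python3 - <<'E'
from h import *
np.set_printoptions(precision=1,suppress=True)
bs();status();plan([460,-236,160],106,9)
E
```

```text
t 18.2 board x,y [-31.7 -93.7] z 177.8 F [-0.2 -0.7] |F| 0.7 Fz -1.3 jaw -77.4 tilt 2.6
t 18.2 p [505.4  81.4 177.8] jaw -77.4 tilt 2.62 F [-0.  -0.7 -1.3] op 22.0
[  2.1 -12.5  33.3] -0.3827528022219692
[  2.1 -12.7  33.3] -0.3827528022219692
[  2.2 -12.9  33.2] -0.3827528022219692
[  2.2 -13.2  33.1] -0.3827528022219692
[  2.2 -13.4  33. ] -0.3827528022219692
[  2.2 -13.6  32.9] -0.3827528022219692
[  2.2 -13.8  32.8] -0.3827528022219692
[  2.2 -14.   32.7] -0.3827528022219692
[  2.2 -14.3  32.6] -0.3827528022219692
```

Call:
arm_command:
  commands: [2, -12, 33, -0.4, 0, 2, -12, 33, -0.4, 0, 2, -13, 33, -0.4, 0, 2, -13, 33, -0.4, 0, 2, -13, 33, -0.4, 0]

```text
clock: 18.82
tool_pos: [0.4786, -0.0967, 0.1633]
orientation: [-106.2, 87.1, 178.7]
force: [0.5, 0.2, -0.9]
opening: 0.022
```

Call:
arm_command:
  commands: [0, -13, 33, -0.4, 0, 0, -13, 33, -0.4, 0, 0, -13, 33, -0.4, 0, 0, -10, 25, 0, 0, 0, 0, 0, 0, 0]

```text
clock: 19.45
tool_pos: [0.4591, -0.2346, 0.1576]
orientation: [-108.5, 86.6, 177.5]
force: [-0.7, 0.3, -0.7]
opening: 0.0221
```

```bash
python3 - <<'E'
from h import *
np.set_printoptions(precision=3,suppress=True)
o,r=status();print(r)
s=snap('wrist','w5.png');t=snap('scene','s5.png');tp=snap('top')
a=s['frame'][150:400,130:430];b=cv2.resize(t['frame'][150:270,270:370],None,fx=2.08,fy=2.08,interpolation=2)
c=cv2.resize(tp['frame'][190:260,270:350],None,fx=3.57,fy=3.57,interpolation=2)
print(a.shape,b.shape,c.shape);h=250
cv2.imwrite('pics/v5.png',np.hstack([a[:h],b[:249],c[:249]][0:1]+[cv2.resize(b,(208,h)),cv2.resize(c,(286,h))]))
p=r[:,0]*.0476+o['tool_pos'];print('nominal tip',p)
for n_,c_ in(('s',t),('top',tp),('w',s)): print(n_,proj(c_,p),proj(c_,[.463,-.2357,.055]))
E
```

```text
t 19.45 p [ 459.1 -234.6  157.6] jaw -74.1 tilt 3.44 F [-0.7  0.3 -0.7] op 22.1
[[-0.06   0.96   0.274]
 [ 0.003  0.275 -0.962]
 [-0.998 -0.057 -0.019]]
(250, 300, 3) (250, 208, 3) (250, 286, 3)
nominal tip [ 0.456 -0.234  0.11 ]
s [319.576 215.43 ] [317.436 224.928]
top [316.892 229.47 ] [315.814 229.636]
w [277.979 232.505] [282.456 200.937]
```

View pics/v5.png

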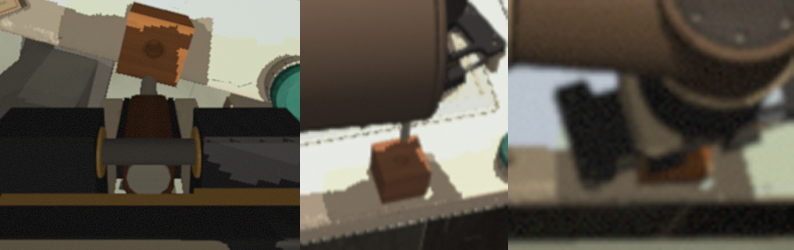

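The wrist crop shows the pin's lower end at about (148,78), i.e. full-image (278,228), and the hole at (153,48), i.e. (283,198). Next I measure the hole by its dark blob.

```bash
python3 - <<'E'
from h import *
np.set_printoptions(precision=1,suppress=True)
s=snap('wrist');f=s['frame'];g=cv2.cvtColor(f,cv2.COLOR_BGR2GRAY)
w=g[185:215,262:305];print(w[::2,::2])
print('pin');print(g[216:244:2,262:296:2])
print(ray(s,283,198,.055)*1e3,ray(s,278,228,.11)*1e3)
E
```

```text
[[65 64 63 63 61 61 64 65 61 62 60 62 63 62 60 59 60 59 59 58 58 59]
 [62 64 62 67 62 62 61 63 59 61 64 61 62 61 63 59 63 60 60 60 61 59]
 [63 62 64 61 64 64 66 64 66 64 62 61 64 64 60 60 63 58 63 60 60 60]
 [63 63 62 61 61 61 62 63 65 60 53 53 53 55 58 63 62 62 60 59 63 59]
 [59 62 61 59 63 63 63 59 54 50 53 57 55 53 46 55 58 62 63 62 62 62]
 [62 60 61 59 61 60 57 52 47 43 46 48 47 45 42 46 53 62 61 62 64 65]
 [58 60 59 61 58 60 54 52 41 42 45 47 46 45 39 44 52 58 61 65 64 63]
 [58 57 60 57 59 59 54 46 45 43 41 44 43 43 45 45 48 56 61 59 62 59]
 [58 56 59 57 58 57 52 47 45 46 44 45 44 46 43 41 47 57 58 61 61 61]
 [60 59 60 57 59 55 55 52 45 48 47 45 46 46 46 43 49 54 62 60 61 57]
 [59 59 61 60 58 59 55 58 43 48 46 48 46 44 43 45 55 56 59 60 62 60]
 [58 60 58 59 60 61 58 58 55 43 44 44 44 43 47 53 56 54 60 59 59 59]
 [57 60 55 60 60 59 58 55 55 56 53 48 53 54 55 59 57 58 58 60 58 57]
 [56 56 55 55 60 59 58 58 55 56 57 56 59 58 59 61 58 60 59 60 61 57]
 [57 56 56 56 59 54 56 55 57 55 57 56 58 59 58 58 61 60 60 61 59 60]]
pin
[[ 62  62  59  60  58  56  58  57  61  58  56  56  55  58  5
[... 280 characters left out ...]
2  61  63  62]
 [ 75  45  52  50  54  56  60  60  64  63  59  58  59  60  62  61  63]
 [154 143 129  81  75  53  66  62  64  66  63  59  59  58  58  59  59]
 [158 157 157 159 153  75  62  63  67  64  64  64  58  57  57  59  61]
 [158 158 158 159 143  59  64  65  65  64  64  62  68  56  53  53  56]
 [160 158 160 159 143  54  65  64  62  66  66  60 111 143 142  94  85]
 [160 161 159 162 139  59  63  65  66  62  64  60 113 159 158 158 157]
 [161 160 160 162  87  63  65  63  66  63  66  58 115 160 157 157 157]
 [162 161 161 162  85  61  65  65  67  67  65  62 111 162 159 159 159]
 [162 162 163 166  87  62  64  64  65  67  63  63  67 159 163 164 162]]
[ 466.4 -233.8   55. ] [ 460.2 -232.   110. ]
```

```bash
python3 - <<'E'
from h import *
np.set_printoptions(precision=1,suppress=True)
plan([465.5,-236,112],106,4)
E
```

```text
[11.5  1.7  1.3] 0.017545082144437174
[11.5  1.7  1.3] 0.017545082144437174
[11.5  1.7  1.3] 0.017545082144437174
[11.5  1.7  1.3] 0.017545082144437174
```

Call:
arm_command:
  commands: [11.5, 1.7, 1.3, 0, 0, 11.5, 1.7, 1.3, 0, 0, 11.5, 1.7, 1.3, 0, 0, 9, 1.7, 1.3, 0, 0, 0, 0, 0, 0, 0]

```text
clock: 20.27
tool_pos: [0.4658, -0.2341, 0.1105]
orientation: [-108.8, 86.6, 177.4]
force: [-0.2, 0.4, -1.3]
opening: 0.0222
```

```bash
python3 - <<'E'
from h import *
np.set_printoptions(precision=2,suppress=True)
o,r=status();p=r[:,0]*47.6+o['tool_pos']*1e3;print('tip',p,r[:,0])
plan([465.5,-236,108],106,1);plan([465.5,-236,60],106,8)
s=snap('wrist','w6.png');cv2.imwrite('pics/c6.png',cv2.resize(s['frame'][170:290,200:360],None,fx=4,fy=4,interpolation=2))
print(proj(s,p/1e3),proj(s,[.464,-.2358,.055]))
E
```

```text
t 20.27 p [ 465.8 -234.1  110.5] jaw -73.8 tilt 3.43 F [-0.2  0.4 -1.3] op 22.2
tip [ 462.96 -234.01   63.02] [-0.06  0.   -1.  ]
[ 2.55 -0.67  1.75] 0.22786700355680978
[6.31 0.26 0.33] 0.028483375444601222
[6.31 0.26 0.33] 0.028483375444601222
[6.31 0.26 0.33] 0.028483375444601222
[6.31 0.26 0.33] 0.028483375444601222
[6.31 0.26 0.33] 0.028483375444601222
[6.31 0.26 0.33] 0.028483375444601222
[6.31 0.26 0.33] 0.028483375444601222
[6.31 0.26 0.33] 0.028483375444601222
[277.98 232.54] [280.78 227.59]
```

View pics/c6.png

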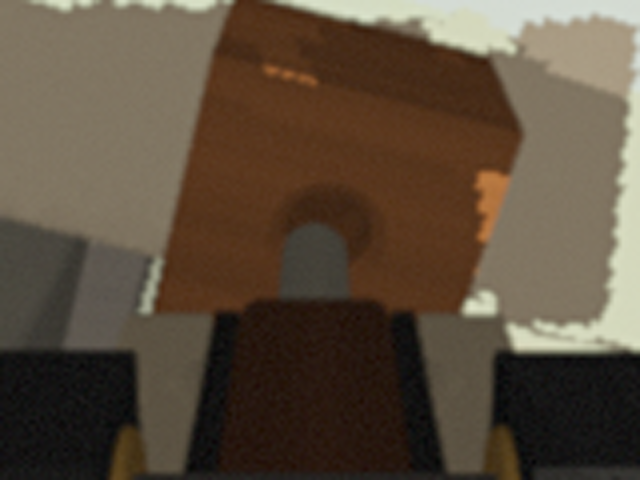

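The crop shows the pin end at (316,222) slightly left of the hole's centre at about (331,230). The pin must move about 2.4 mm toward −y before going in.

Call:
arm_command:
  commands: [0, -0.7, 2.3, 0, 0, 4, 0.2, 0.1, 0, 0, 5, 0.3, 0.1, 0, 0]

```text
clock: 20.7
tool_pos: [0.4669, -0.2371, 0.1027]
orientation: [-108.3, 86.8, 177.9]
force: [-0.5, 0.1, -1.5]
opening: 0.022
```

```bash
python3 - <<'E'
from h import *
status()
E
```

```text
t 20.7 p [ 466.9 -237.1  102.7] jaw -73.8 tilt 3.25 F [-0.5  0.1 -1.5] op 22.0
```

Call:
arm_command:
  commands: [5, 0.3, 0.1, 0, 0, 5, 0.3, 0.1, 0, 0]

```text
clock: 20.95
tool_pos: [0.4669, -0.2371, 0.0921]
orientation: [-108.3, 86.8, 177.9]
force: [-1.1, -0.5, -1.5]
opening: 0.0221
```

```bash
python3 - <<'E'
from h import *
status()
E
```

```text
t 20.95 p [ 466.9 -237.1   92.1] jaw -73.8 tilt 3.23 F [-1.1 -0.5 -1.5] op 22.1
```

Call:
arm_command:
  commands: [5, -0.1, 0, 0, 0, 5, 0, 0, 0, 0, 5, 0, 0, 0, 0]

```text
clock: 21.32
tool_pos: [0.4658, -0.2371, 0.0758]
orientation: [-108.4, 86.7, 177.9]
force: [-1.0, -0.0, -1.1]
opening: 0.022
```

```bash
python3 - <<'E'
from h import *
status()
E
```

```text
t 21.32 p [ 465.8 -237.1   75.8] jaw -73.8 tilt 3.26 F [-1.  -0.  -1.1] op 22.0
```

Call:
arm_command:
  commands: [5, 0.2, 0, 0, 0, 5, 0.3, 0, 0, 0]

```text
clock: 21.58
tool_pos: [0.4657, -0.2369, 0.0651]
orientation: [-108.4, 86.7, 177.9]
force: [-0.8, -0.1, -1.3]
opening: 0.0216
```

```bash
python3 - <<'E'
from h import *
status()
E
```

```text
t 21.57 p [ 465.7 -236.9   65.1] jaw -73.8 tilt 3.26 F [-0.8 -0.1 -1.3] op 21.6
```

Call:
arm_command:
  commands: [3, 0.1, 0, 0, 0, 2.5, 0.1, 0, 0, 0]

```text
clock: 21.82
tool_pos: [0.4653, -0.2368, 0.0589]
orientation: [-108.4, 86.7, 177.9]
force: [-1.1, 0.3, -0.8]
opening: 0.0219
```

Call:
arm_command:
  commands: [1, 0, 0, 0, 0, 0.7, 0, 0, 0, 0]

```text
clock: 22.08
tool_pos: [0.4652, -0.2368, 0.0581]
orientation: [-108.1, 86.7, 178.2]
force: [-2.7, 2.4, 9.5]
opening: 0.0218
```

```bash
python3 - <<'E'
from h import *
status()
E
```

```text
t 22.07 p [ 465.2 -236.8   58.1] jaw -73.7 tilt 3.31 F [-2.7  2.4  9.5] op 21.8
```

Call:
arm_command:
  commands: [-0.2, 0, 0, 0, 30, 0, 0, 0, 0, 50, 0, 0, 0, 0, 60, 0, 0, 0, 0, 60]

```text
clock: 22.58
tool_pos: [0.4661, -0.237, 0.059]
orientation: [-107.7, 86.8, 178.6]
force: [0.3, 0.0, -0.2]
opening: 0.0496
```

```bash
python3 - <<'E'
from h import *
o,r=status();print(r.round(3))
s=snap('wrist','w7.png')
E
```

```text
t 22.57 p [ 466.1 -237.    59. ] jaw -73.7 tilt 3.19 F [ 0.3  0.  -0.2] op 49.6
[[-0.056  0.958  0.28 ]
 [ 0.001  0.281 -0.96 ]
 [-0.998 -0.053 -0.017]]
```

Call:
arm_command:
  commands: [-6, -0.3, 0, 0, 60, -12, -0.6, 0, 0, 60, -15, -0.8, 0, 0, 60, -15, -0.8, 0, 0, 60, -20, -1, 0, 0, 60]

```text
clock: 23.25
tool_pos: [0.4662, -0.2382, 0.1312]
orientation: [-107.7, 86.8, 178.6]
force: [-0.3, -0.2, 0.7]
opening: 0.0526
```

Call:
arm_command:
  commands: [-25, -1.3, 0, 0, 60, -30, -1.5, 0, 0, 60, -20, -1, 0, 0, 60, 0, -20, 0, 0, 60, 0, 0, 0, 0, 60]

```text
clock: 23.88
tool_pos: [0.4469, -0.2454, 0.216]
orientation: [-106.8, 87.2, 179.5]
force: [0.2, 0.5, -1.1]
opening: 0.0526
```

```bash
python3 - <<'E'
from h import *
status()
s=snap('wrist','w8.png');print(proj(s,[.464,-.2365,.115]),proj(s,[.464,-.2365,.055]))
q,e,_=(0,0,0)
a=cv2.resize(s['frame'][140:290,190:370],(480,400),interpolation=2);t=snap('scene')['frame'];b=cv2.resize(t[190:290,80:180],(300,300));
c=np.zeros((400,300,3),np.uint8);c[:300]=b;cv2.imwrite('pics/c8.png',np.hstack([a,c]))
E
```

```text
t 23.88 p [ 446.9 -245.4  216. ] jaw -73.7 tilt 2.84 F [ 0.2  0.5 -1.1] op 52.6
[275.44184687 186.03581533] [276.71551298 171.19504956]
```

View pics/c8.png

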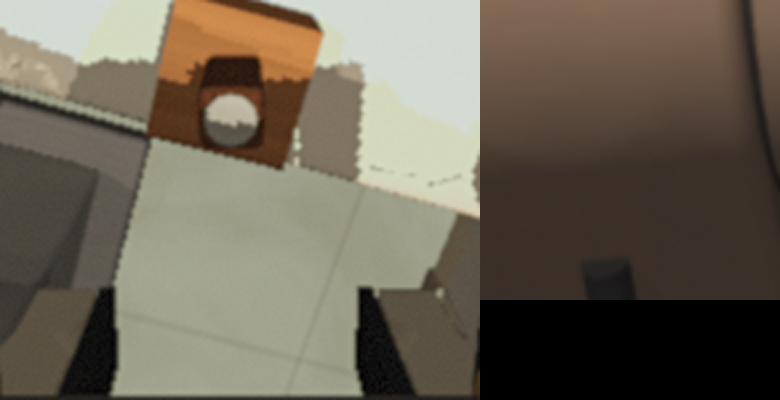

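The rod stands in its hole, released. Its top disc is at full-image (276.6,185), and a fully seated rod would put it at (275.4,186).

```bash
python3 -c "
from h import *
status();print(close_job())"
```

```text
t 23.98 p [ 448.  -245.4  215.7] jaw -73.7 tilt 2.85 F [0.2 0.7 0.3] op 52.6
the job is handed in; nothing more can be done
None
```

The rod was drawn along the board's front edge in one stroke from left to right, and it is back in its hole, released. I handed the job in at about 24 s.

**Stroke:** It ran from about y = +89 mm on the left straight bit to about y = −92 mm on the right. The readings I took between moves stayed in contact throughout.
- **Force:** The contact force was mostly 5–8 N. It dipped to about 3–4 N on the way into the hollow and peaked once at about 12 N normal (14 N in all) on the way out. I only read it between short moves of 2–4 rows (0.25–0.5 s), so brief values outside this range were not seen.
- **Uprightness:** It was not perfect: the tool's tilt crept from 0.8° to about 3° during the stroke, because I had no command to correct it.

**Return:** The handle met the stand with the tool within about 0.5 mm of the height at which I had first gripped it. After release, the wrist picture showed the handle's top within about 1–2 pixels of where a fully seated rod should be.

**Not checked:** The arm blocked the scene camera, so I did not see the board after the stroke. I did not take a final picture of the bystanders either. Apart from the touch on the stand, the force readings during the free moves showed only small noise.

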